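# Find the rocking corner of a levelling plate and press its shim flat

### The job

The centrifuge's aluminium levelling plate rocks at one corner. With the fingertips, press down on the plate's corners one at a time until you find the one that gives, then press the yellow shim tab beside that corner all the way down flat; leave the other three tabs standing. Do not lift or shove the plate, and leave the jar on it and everything around undisturbed.

Things in the scene. Friction and masses are not known exactly. Their poses are not given: they have to be found in the camera images.
- stand: grey base slab of the levelling stand, 200 x 310 x 8 mm, fixed to the bench; origin under its centre. x points away from the robot and y to the left at yaw 0; it comes turned by up to 0.4 rad. Everything on it turns with it. Small dark lugs at the middle of each plate edge (ending 6 mm below the plate's top) keep the plate in place.
- plate: loose aluminium plate, 180 x 170 x 10 mm, 0.85 kg, lying level on four black rubber feet above the stand; origin at the centre of its underside, 26 mm above the bench; top face 36 mm above the bench. A small jar stands on its middle.
- corner_nl (a point): point on the plate's top face straight above its near left foot, marked by a small dark dot (12 mm across); plate frame x -68 mm, y +63 mm. This is where to press the corner. Three corners are firm; the one that rocks gives 4 to 6 mm under 1.5 to 3 N, then stops, and springs back up when released
- tab_nl (a point): point to press on the near left corner's shim: a yellow tab, 26 mm wide and 45 mm long, sticking out from a pivot beside the plate to the stand's left (+y) and slanting up outwards. The point is in the middle of the tab's top face, 32 mm out from the pivot line and 13 mm from the tab's outer end; it starts about 37 mm above the bench and is about 25.5 mm above it when the tab is flat (level), some 70 mm outward of corner_nl
- rocker_nl (a joint): angle of the near left shim tab, rad: 0 to 0.06 at the start (standing up), 0.40 fully flat (its stop). It turns under about 5 N at the tab point and stays where it is left; flat, its inner end comes up under the plate and carries that corner
- corner_nr (a point): point on the plate's top face straight above its near right foot, marked by a small dark dot (12 mm across); plate frame x -68 mm, y -63 mm. This is where to press the corner. Three corners are firm; the one that rocks gives 4 to 6 mm under 1.5 to 3 N, then stops, and springs back up when released
- tab_nr (a point): point to press on the near right corner's shim: a yellow tab, 26 mm wide and 45 mm long, sticking out from a pivot beside the plate to the stand's right (-y) and slanting up outwards. The point is in the middle of the tab's top face, 32 mm out from the pivot line and 13 mm from the tab's outer end; it starts about 37 mm above the bench and is about 25.5 mm above it when the tab is flat (level), some 70 mm outward of corner_nr
- rocker_nr (a joint): angle of the near right shim tab, rad: 0 to 0.06 at the start (standing up), 0.40 fully flat (its stop). It turns under about 5 N at the tab point and stays where it is left; flat, its inner end comes up under the plate and carries that corner
- corner_fl (a point): point on the plate's top face straight above its far left foot, marked by a small dark dot (12 mm across); plate frame x +68 mm, y +63 mm. This is where to press the corner. Three corners are firm; the one that rocks gives 4 to 6 mm under 1.5 to 3 N, then stops, and springs back up when released
- tab_fl (a point): point to press on the far left corner's shim: a yellow tab, 26 mm wide and 45 mm long, sticking out from a pivot beside the plate to the stand's left (+y) and slanting up outwards. The point is in the middle of the tab's top face, 32 mm out from the pivot line and 13 mm from the tab's outer end; it starts about 37 mm above the bench and is about 25.5 mm above it when the tab is flat (level), some 70 mm outward of corner_fl
- rocker_fl (a joint): angle of the far left shim tab, rad: 0 to 0.06 at the start (standing up), 0.40 fully flat (its stop). It turns under about 5 N at the tab point and stays where it is left; flat, its inner end comes up under the plate and carries that corner
- corner_fr (a point): point on the plate's top face straight above its far right foot, marked by a small dark dot (12 mm across); plate frame x +68 mm, y -63 mm. This is where to press the corner. Three corners are firm; the one that rocks gives 4 to 6 mm under 1.5 to 3 N, then stops, and springs back up when released
- tab_fr (a point): point to press on the far right corner's shim: a yellow tab, 26 mm wide and 45 mm long, sticking out from a pivot beside the plate to the stand's right (-y) and slanting up outwards. The point is in the middle of the tab's top face, 32 mm out from the pivot line and 13 mm from the tab's outer end; it starts about 37 mm above the bench and is about 25.5 mm above it when the tab is flat (level), some 70 mm outward of corner_fr
- rocker_fr (a joint): angle of the far right shim tab, rad: 0 to 0.06 at the start (standing up), 0.40 fully flat (its stop). It turns under about 5 N at the tab point and stays where it is left; flat, its inner end comes up under the plate and carries that corner
- foot_a: one of the four black rubber feet hidden under the plate's corners, 22 mm square and 18 mm high; origin at the middle of its underside, on the slab. Which foot is under which corner changes; one of the four is soft (and sits 0.1 mm lower, too little to see) and lets its corner rock; they look alike
- foot_b: one of the four black rubber feet hidden under the plate's corners, 22 mm square and 18 mm high; origin at the middle of its underside, on the slab. Which foot is under which corner changes; one of the four is soft (and sits 0.1 mm lower, too little to see) and lets its corner rock; they look alike
- foot_c: one of the four black rubber feet hidden under the plate's corners, 22 mm square and 18 mm high; origin at the middle of its underside, on the slab. Which foot is under which corner changes; one of the four is soft (and sits 0.1 mm lower, too little to see) and lets its corner rock; they look alike
- foot_d: one of the four black rubber feet hidden under the plate's corners, 22 mm square and 18 mm high; origin at the middle of its underside, on the slab. Which foot is under which corner changes; one of the four is soft (and sits 0.1 mm lower, too little to see) and lets its corner rock; they look alike
- jar: small clear jar with red lid, 38 mm across, 45 mm high, standing on the middle of the plate (origin: centre of its underside); to be left alone
- amber: amber bottle, 96 mm across, 210 mm high, right of the stand; to be left alone
- squeeze: white bottle, 68 mm across, 170 mm high, left of the stand; to be left alone
- rack: blue tube rack, 70 x 200 mm and 59 mm high (102 mm with its tubes), left of the stand; to be left alone
- tipbox: yellow and blue box, 88 x 123 x 55 mm, right of the stand; to be left alone
- dish: black disc 80 mm across, 6 mm thick, with a red knob up to 22 mm, near the robot on the left; to be left alone
Mind the look-alikes: they are no part of the job. Several things have the shape of the plate; the one meant has the colours described above.

How it is judged:
By the outcome, as a careful person would: the job done as asked, in the order asked, and still so for the second after the job is handed in, with the robot touching nothing.
It also fails if it takes over 51 s, if anything falls off the work surface, if the arm or the gripper's body presses on something with over 40 N, if the wrist force passes 120 N, or if a joint passes its speed limit or range.

### The arm

A 7-joint arm with a two-finger parallel gripper is mounted at the origin on the work surface. World frame = base frame: x ahead of the robot, y to its left, z up, the work surface at z = 0. Lengths are in m, angles in rad, forces in N, time in s.
With the tool pointing down it reaches from about 0.425 to 0.875 m from the base axis. Payload 4.7 kg.
Tool frame: the origin (TCP) lies at the very end of the fingers, on their centre line; the grasp point (between the pads) lies bot.grip_point_offset behind it (bot.grip_point_offset is the distance from the TCP to the grasp point, in m); x points along the fingers, y is the direction in which the jaws open and shut, and the axes are right-handed (so a half turn about x gives the same grasp; the last joint's range is limited). The gripper opens to 85 mm and grips with 20 to 120 N. Pads are 22 mm wide; open, the fingers measure 114 mm over their backs; the gripper's body (76 mm by 85 mm) begins 54 mm behind the grasp point. The pads swing forward as they close: fully open they stand 13 mm farther back than shut.
Start: joints at [1.338, 0.321, -0.07, 1.45, 0.023, 1.371, -0.057], TCP at [0.159, -0.63, 0.231] pointing down, gripper open.
Joint ranges: [-2.86, 2.86], [-0.3, 2.09], [-1.38, 1.24], [0.06, 2.45], [-1.56, 4.7], [0.09, 2.05], [-2.69, 2.69]. Speed limits (rad/s): [2.57, 2.57, 3.14, 3.14, 3.14, 3.14, 3.14].

### API

Orientations are given as a unit quaternion [w, x, y, z].
In Python, from station import get_obs, viewer, ticket, bot gives the robot as it stands.
- The arm moves only by the tool step_arm, never from a script. Its argument "moves" is a list that holds one entry, the list of rows, each a list of 6 numbers: the shift along the tool's x, y, z in cm, then the turn, a rotation vector about the tool's x, y, z in degrees. In form: [[[dx, dy, dz, wx, wy, wz], ...]]. A call has 1 to 8 rows; each row shifts and turns the commanded pose from where the row before left it, along the tool's axes as they then stand; what a row does not reach is not made up. A row lasts 1/10 s, in which the tool goes at most 50 mm and 8.59 degrees, less where a joint would pass 70% of its speed; a pose out of reach is approached as far as the arm can. A call is refused whole if a number of a shift passes 5 or a number of a turn 8.59, either way. A call with a gripper value outside its range is refused whole. "claw" is the finger opening in cm, from 0 to 8.54, set as the call begins (left out, the last holds). The fingers move at their own pace and stop on an object; "force" is the grip in N (left out, the last holds). Time passes only in rows, so rows that do not move let the fingers close. It gives the time, the measured TCP pose, the force and the opening at its end, in the units of the state.
- get_obs(): the state, without advancing time (a new reading comes with each control period).
- viewer.capture(name): name is "scene" or "top"; returns a dict with "frame" (400x640x3 uint8, red, green, blue), "mtx" (3x3 intrinsics, pixels), "dist" ([k1, k2, p1, p2, k3] as OpenCV has them; the pictures are not rectified), "pose" (4x4, takes a point from camera to world coordinates). Camera axes: x right, y down, z forward; pixel columns grow to the right and rows downward; lengths in m; the calibration is good to about 2 mm. A picture is of the moment at which its call begins. There is no depth.
- ticket.hand_in(): hands the job in, once; it reports no verdict.
The state is a dict: "time": time; "joint_pos": joint angles; "qd": joint speeds; "tau": joint torques, N m; "eef_pos": TCP position; "orientation": TCP orientation; "wrist_force": force on the tool from outside, world axes, zero at the start; "torque": the same for the moment, N m; "gripper_width": finger opening in m.
Only numpy, scipy, OpenCV 4.12 (cv2) and the standard library are available. Lean on these libraries where they do the work, as an engineer would, in place of code of your own. Each camera call takes 0.05 s, during which the arm holds its last target.

## Working session

There is one attempt and no reset: what is moved stays moved. The work goes in short steps, Python scripts to look and compute and a tool call to move; the robot and the scene stay as the last step left them, time stands still between calls to the robot, and variables do not carry over. Pictures are saved under pics/ and viewed, and the job is handed in when it is done.

Besides the shell and the picture viewer there is one more tool, called after "Emit:" by a JSON object that holds its "op" and its "data". step_arm: Moves the arm, as the interface text tells. Its arguments: {"type":"object","properties":{"moves":{"type":"array"},"claw":{"type":"number"},"force":{"type":"number"}},"required":["moves"]}

```bash
ls; mkdir -p pics
python3 - <<'E'
from station import get_obs, viewer, bot
import cv2
o=get_obs()
for k,v in o.items(): print(k,v)
print(bot.grip_point_offset)
for n in("scene","top"):
    c=viewer.capture(n); cv2.imwrite(f"pics/{n}0.png",c["frame"][:,:,::-1]); print(n,c["mtx"],c["dist"],c["pose"])
E
```

```text
pics
time 0.0
joint_pos [ 1.33809629  0.32182793 -0.07005923  1.45169269  0.02261148  1.37081221
 -0.05689506]
qd [-1.14433557e-03  1.13832722e-05  1.78708866e-03  1.68885276e-04
 -4.41877576e-04 -6.79447405e-04  9.96173373e-05]
tau [-1.20562408e-04 -4.93587649e+01 -3.82226827e-01 -3.14335942e+01
  1.30580142e-02  1.12691021e-02 -3.75071707e-06]
eef_pos [ 0.15859413 -0.62978695  0.23021124]
orientation [-0.08636157 -0.70160211 -0.08771958  0.70185571]
wrist_force [-0.39615254 -0.20939098  0.28399623]
torque [0.02251475 0.02206195 0.03587368]
gripper_width 0.08556346870235122
0.0187
scene [[499.96372569   0.         313.14699831]
 [  0.         499.96372569 203.70154064]
 [  0.           0.           1.        ]] [-0.07005795  0.          0.          0.          0.        ] [[-0.11825867  0.79521734 -0.59467998  1.39861713]
 [ 0.99286008  0.10411022 -0.058223    0.05508555]
 [ 0.01561232 -0.59731939 -0.80185149  1.29629344]
 [ 0.          0.          0.          1.        ]]
top [[484.19299003   0.         320.43279786]
 [  0.         484.19299003 199.43981652]
 [  0.           0.           1.        ]] [-0.05855789  0.          0.          0.          0.        ] [[ 0.0530767  -0.97749909  0.20415288  0.19947645]
 [-0.99858457 -0.05265609  0.00749583 -0.03108782]
 [ 0.00342273 -0.20426177 -0.97891032  1.52254615]
 [ 0.          0.          0.          1.        ]]
```

View pics/scene0.png

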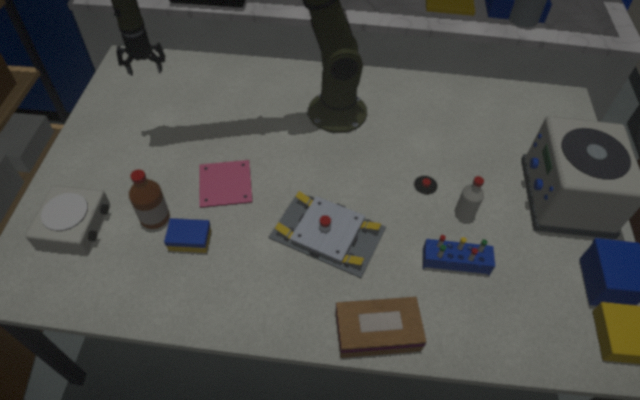

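View pics/top0.png

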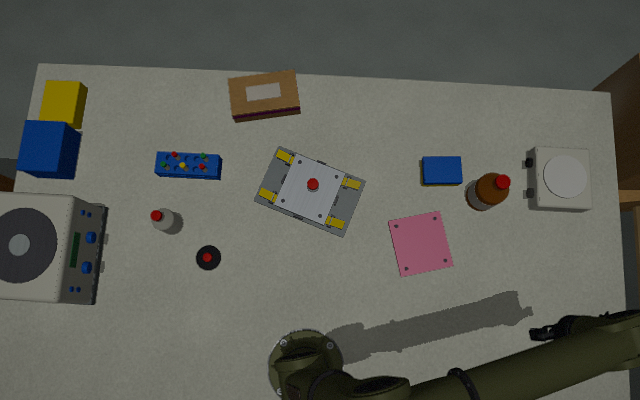

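Candidates for the plate: the aluminium plate with the red-lidded jar on a grey slab (top px 312,188; scene px 328,229), the pink plate (top px 420,244; scene px 226,183), and the brown box (top px 264,95). By its colour, jar, slab and yellow tabs it is the first. I'll check it in a close crop.

Run:
```python
import cv2
a=cv2.imread("pics/top0.png")[140:245,245:375]; cv2.imwrite("pics/topc.png",cv2.resize(a,None,fx=6,fy=5.7*6/5.7,interpolation=cv2.INTER_CUBIC)[:600])
a=cv2.imread("pics/scene0.png")[185:280,262:392]; cv2.imwrite("pics/scenec.png",cv2.resize(a,None,fx=6,fy=6,interpolation=cv2.INTER_CUBIC))
```

```text
(no output)
```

View pics/topc.png

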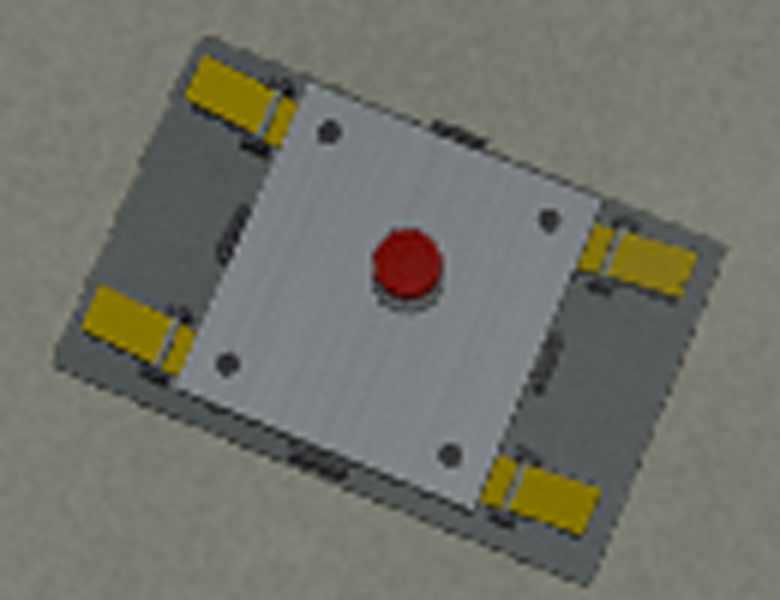

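View pics/scenec.png

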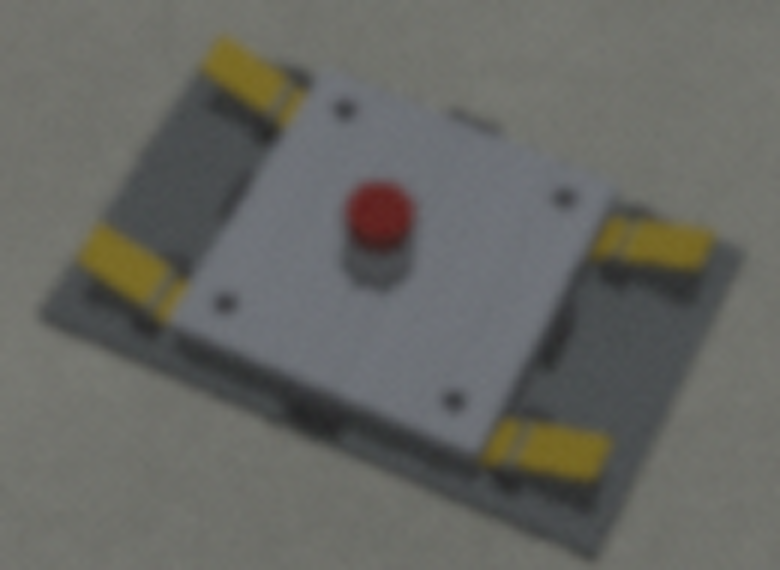

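The close crop confirms the plate: bare aluminium, four dark dots, jar with red lid, grey slab, four yellow tabs. Dots in the top crop: fl (329,131), fr (549,220), nl (228,364), nr (450,456). Dots in the scene crop: nr (345,109), nl (565,198), fr (224,303), fl (454,401).

```bash
cat > h.py <<'E'
import numpy as np, cv2
from scipy.spatial.transform import Rotation as R
from station import get_obs, viewer
def ray(c,px,z):
    p=cv2.undistortPoints(np.array(px,float).reshape(-1,1,2),c["mtx"],c["dist"])[:,0]
    T=np.array(c["pose"]); d=np.c_[p,np.ones(len(p))]@T[:3,:3].T; o=T[:3,3]
    return o+d*((z-o[2])/d[:,2])[:,None]
def st():
    o=get_obs(); q=o["orientation"]; r=R.from_quat(q,scalar_first=True)
    return o,np.array(o["eef_pos"]),r
def rel(target,rt=None):
    """shift in tool axes (cm), and rotvec deg in tool axes"""
    o,p,r=st(); s=r.inv().apply(np.array(target)-p)*100
    w=(r.inv()*rt).as_rotvec(degrees=True) if rt is not None else None
    return s,w
E
python3 - <<'E'
from h import *
names=["nl","nr","fl","fr"]
model=np.array([[-68,63],[-68,-63],[68,63],[68,-63]])/1000
pt=np.array([[228,364],[450,456],[329,131],[549,220]]); ps=np.array([[565,198],[345,109],[454,401],[224,303]])
W=[]
for n,p,o in(("top",pt,(245,140)),("scene",ps,(262,185))):
    c=viewer.capture(n); w=ray(c,(p+.5)/6-.5+np.array(o),.036)[:,:2]; W.append(w)
    m=w.mean(0); d=w-m; th=np.arctan2((model[:,0]*d[:,1]-model[:,1]*d[:,0]).sum(),(model*d).sum())
    Rm=np.array([[np.cos(th),-np.sin(th)],[np.sin(th),np.cos(th)]])
    print(n,m,th,np.round((w-m-model@Rm.T)*1000,1).tolist())
w=(W[0]+W[1])/2; m=w.mean(0); d=w-m; th=np.arctan2((model[:,0]*d[:,1]-model[:,1]*d[:,0]).sum(),(model*d).sum())
Rm=np.array([[np.cos(th),-np.sin(th)],[np.sin(th),np.cos(th)]])
np.savez("fit.npz",m=m,th=th)
print(m,th); 
for n,q in zip(names,model):
    t=q+[0,np.sign(q[1])*.070]; print(n,m+Rm@q,"tab",m+Rm@t)
o,p,r=st(); print(o["time"]); print(r.as_matrix())
E
```

```text
top [0.54382979 0.01685881] -0.33972168029142796 [[-0.2, -0.3], [-0.7, 0.1], [0.7, 0.2], [0.2, -0.0]]
scene [0.54307968 0.01790284] -0.3430560327652031 [[-0.3, 0.2], [-0.0, 0.2], [0.1, 0.2], [0.2, -0.6]]
[0.54345473 0.01738082] -0.34138852025413413
nl [0.5004711  0.09951125] tab [0.52390681 0.1654716 ]
nr [ 0.45828683 -0.01921738] tab [ 0.43485112 -0.08517772]
fl [0.62862264 0.05397902] tab [0.65205834 0.11993937]
fr [ 0.58643837 -0.0647496 ] tab [ 0.56300266 -0.13070995]
0.2
[[-3.68444985e-04  2.44321995e-01 -9.69694090e-01]
 [ 1.09486750e-03 -9.69693476e-01 -2.44322256e-01]
 [-9.99999333e-01 -1.15170586e-03  8.97784856e-05]]
```

Emit:
{"op": "step_arm", "data": {"moves": [[[0, 0, 0, -8, 0, 0], [0, 0, 0, -8, 0, 0], [0, 0, 0, -8, 0, 0], [0, 0, 0, -8, 0, 0], [0, 0, 0, -8, 0, 0], [0, 0, 0, -8, 0, 0], [0, 0, 0, -8, 0, 0]]], "claw": 0}}

```text
time: 0.9
eef_pos: [0.1587, -0.6302, 0.231]
orientation: [0.408, 0.578, 0.408, -0.578]
wrist_force: [0.2, -0.2, -0.5]
gripper_width: -0.0002
```

```bash
cat > go.py <<'E'
import sys
from h import *
t=[float(v) for v in sys.argv[1:4]]
o,p,r=st(); th=float(np.load("fit.npz")["th"])
M=np.array([[0,np.cos(th),np.sin(th)],[0,np.sin(th),-np.cos(th)],[-1,0,0]]) # cols x down,y stand x,z
M=np.c_[[0,0,-1],[np.cos(th),np.sin(th),0],np.cross([0,0,-1],[np.cos(th),np.sin(th),0])]
s,w=rel(t,R.from_matrix(M)); print("t",round(o["time"],2),"pos",p.round(4),"F",np.round(o["wrist_force"],2),"w",round(o["gripper_width"],4)); print("shift cm",s.round(2),"rot",w.round(2))
E
python3 go.py 0.5864 -0.0647 0.15
```

```text
t 0.9 pos [ 0.1587 -0.6302  0.231 ] F [ 0.24 -0.15 -0.49] w -0.0002
shift cm [  8.12  21.41 -67.59] rot [ 0.03 -0.02  0.02]
```

Emit:
{"op": "step_arm", "data": {"moves": [[[0, 1.3, -4, 0, 0, 0], [0, 1.3, -4, 0, 0, 0], [0, 1.3, -4, 0, 0, 0], [0, 1.3, -4, 0, 0, 0], [0, 1.3, -4, 0, 0, 0], [0, 1.3, -4, 0, 0, 0], [0, 1.3, -4, 0, 0, 0], [0, 1.3, -4, 0, 0, 0]]]}}

```text
time: 1.7
eef_pos: [0.366, -0.3632, 0.2313]
orientation: [-0.406, -0.579, -0.406, 0.579]
wrist_force: [1.0, -0.1, 0.4]
gripper_width: -0.0003
```

Emit:
{"op": "step_arm", "data": {"moves": [[[0, 1.3, -4, 0, 0, 0], [0, 1.3, -4, 0, 0, 0], [0, 1.3, -4, 0, 0, 0], [0, 1.3, -4, 0, 0, 0], [0, 1.3, -4, 0, 0, 0], [0, 1.3, -4, 0, 0, 0], [0, 1.3, -4, 0, 0, 0], [0, 0, 0, 0, 0, 0]]]}}

```text
time: 2.5
eef_pos: [0.5488, -0.1248, 0.2315]
orientation: [0.409, 0.578, 0.41, -0.575]
wrist_force: [-0.1, 0.5, 0.2]
gripper_width: -0.0001
```

```bash
python3 go.py 0.5864 -0.0647 0.06
```

```text
t 2.5 pos [ 0.5488 -0.1248  0.2315] F [-0.06  0.49  0.24] w -0.0001
shift cm [17.18  1.55 -6.83] rot [ 0.29 -0.27 -0.04]
```

Emit:
{"op": "step_arm", "data": {"moves": [[[3, 0.5, -2.3, 0.3, -0.3, 0], [3.5, 0.5, -2.3, 0, 0, 0], [3.5, 0.5, -2.2, 0, 0, 0], [3.5, 0, 0, 0, 0, 0], [2.6, 0, 0, 0, 0, 0], [0, 0, 0, 0, 0, 0], [0, 0, 0, 0, 0, 0]]]}}

```text
time: 3.2
eef_pos: [0.5831, -0.0745, 0.0703]
orientation: [-0.406, -0.578, -0.404, 0.582]
wrist_force: [-0.6, 1.1, 1.0]
gripper_width: -0.0001
```

```bash
python3 go.py 0.5864 -0.0647 0.04
python3 - <<'E'
import sys
from h import *
c=viewer.capture("scene"); cv2.imwrite("pics/s1.png",cv2.resize(c["frame"][150:290,240:400,::-1],None,fx=4,fy=4,interpolation=cv2.INTER_CUBIC))
E
```

```text
t 3.2 pos [ 0.5831 -0.0745  0.0703] F [-0.56  1.11  0.95] w -0.0001
shift cm [ 3.02 -0.03 -1.05] rot [-0.62  0.3   0.03]
```

View pics/s1.png

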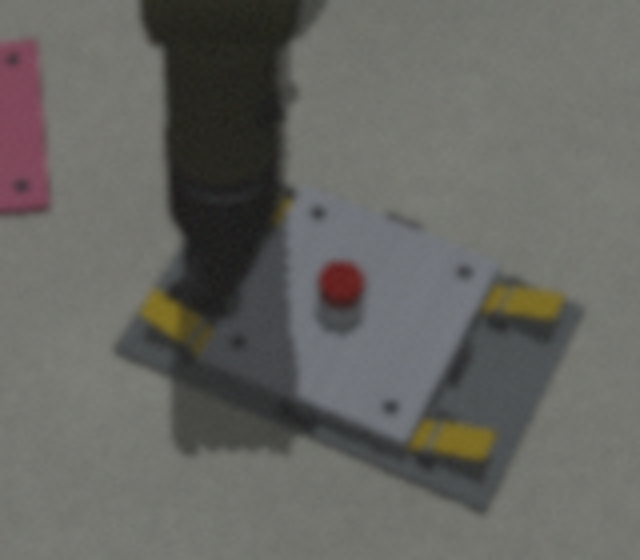

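The closed fingertips are at crop px (215,315), about 3 cm above and 1 cm short of the fr dot (238,342). No tab has moved. I'll centre on the dot and go down slowly.

Emit:
{"op": "step_arm", "data": {"moves": [[[0, 0, -1.05, -0.6, 0.3, 0], [1.5, 0, 0, 0, 0, 0], [1, 0, 0, 0, 0, 0], [0, 0, 0, 0, 0, 0], [0, 0, 0, 0, 0, 0]]]}}

```text
time: 3.75
eef_pos: [0.5863, -0.0644, 0.0444]
orientation: [-0.407, -0.577, -0.408, 0.578]
wrist_force: [-0.3, 0.7, 0.6]
gripper_width: -0.0
```

```bash
python3 go.py 0.5864 -0.0647 0.036
```

```text
t 3.75 pos [ 0.5863 -0.0644  0.0444] F [-0.26  0.67  0.61] w -0.0
shift cm [0.84 0.02 0.02] rot [-0.    0.02  0.07]
```

Emit:
{"op": "step_arm", "data": {"moves": [[[0.4, 0, 0, 0, 0, 0], [0.2, 0, 0, 0, 0, 0], [0.1, 0, 0, 0, 0, 0], [0, 0, 0, 0, 0, 0]]]}}

```text
time: 4.15
eef_pos: [0.5867, -0.0644, 0.0379]
orientation: [-0.408, -0.578, -0.408, 0.578]
wrist_force: [0.1, -1.3, -0.4]
gripper_width: -0.0002
```

Emit:
{"op": "step_arm", "data": {"moves": [[[0.1, 0, 0, 0, 0, 0], [0.1, 0, 0, 0, 0, 0], [0, 0, 0, 0, 0, 0]]]}}

```text
time: 4.45
eef_pos: [0.5869, -0.0643, 0.0362]
orientation: [0.408, 0.578, 0.408, -0.578]
wrist_force: [-0.5, 0.7, 0.4]
gripper_width: -0.0004
```

Emit:
{"op": "step_arm", "data": {"moves": [[[0.1, 0, 0, 0, 0, 0], [0, 0, 0, 0, 0, 0]]]}}

```text
time: 4.65
eef_pos: [0.5869, -0.0643, 0.0361]
orientation: [-0.408, -0.578, -0.408, 0.578]
wrist_force: [-2.8, 0.3, 7.5]
gripper_width: -0.0
```

Emit:
{"op": "step_arm", "data": {"moves": [[[0.1, 0, 0, 0, 0, 0], [0, 0, 0, 0, 0, 0]]]}}

```text
time: 4.85
eef_pos: [0.587, -0.0643, 0.0361]
orientation: [-0.408, -0.577, -0.407, 0.578]
wrist_force: [-6.0, -0.1, 14.6]
gripper_width: -0.0002
```

fr is firm: 14.6 N with no travel (contact at z 36.1 mm). Next is fl.

Emit:
{"op": "step_arm", "data": {"moves": [[[-1, 0, 0, 0, 0, 0], [-2.5, 0, 0, 0, 0, 0], [0, 0, -3.2, 0, 0, 0], [0, 0, -3.2, 0, 0, 0], [0, 0, -3.2, 0, 0, 0], [0, 0, -3, 0, 0, 0], [0, 0, 0, 0, 0, 0], [0, 0, 0, 0, 0, 0]]]}}

```text
time: 5.65
eef_pos: [0.6289, 0.0553, 0.069]
orientation: [-0.408, -0.577, -0.408, 0.577]
wrist_force: [0.3, -0.7, -0.0]
gripper_width: 0.0004
```

```bash
python3 go.py 0.6286 0.0540 0.036
```

```text
t 5.65 pos [0.6289 0.0553 0.069 ] F [ 0.29 -0.66 -0.  ] w 0.0004
shift cm [3.3  0.01 0.13] rot [ 0.11 -0.    0.01]
```

Emit:
{"op": "step_arm", "data": {"moves": [[[1.5, 0, 0.13, 0, 0, 0], [1, 0, 0, 0, 0, 0], [0.5, 0, 0, 0, 0, 0], [0.2, 0, 0, 0, 0, 0], [0, 0, 0, 0, 0, 0], [0, 0, 0, 0, 0, 0]]]}}

```text
time: 6.25
eef_pos: [0.6289, 0.0533, 0.0372]
orientation: [0.408, 0.578, 0.408, -0.577]
wrist_force: [-0.4, -0.1, 0.5]
gripper_width: 0.0001
```

Emit:
{"op": "step_arm", "data": {"moves": [[[0.1, 0, 0, 0, 0, 0], [0.1, 0, 0, 0, 0, 0], [0, 0, 0, 0, 0, 0]]]}}

```text
time: 6.55
eef_pos: [0.629, 0.0536, 0.0355]
orientation: [0.408, 0.578, 0.408, -0.577]
wrist_force: [-0.0, 1.1, 2.9]
gripper_width: 0.0002
```

Emit:
{"op": "step_arm", "data": {"moves": [[[0.1, 0, 0, 0, 0, 0], [0, 0, 0, 0, 0, 0]]]}}

```text
time: 6.75
eef_pos: [0.6291, 0.0536, 0.0345]
orientation: [0.408, 0.578, 0.408, -0.577]
wrist_force: [0.9, 0.4, 2.7]
gripper_width: 0.0
```

Emit:
{"op": "step_arm", "data": {"moves": [[[0.1, 0, 0, 0, 0, 0], [0.1, 0, 0, 0, 0, 0], [0, 0, 0, 0, 0, 0]]]}}

```text
time: 7.05
eef_pos: [0.6293, 0.0536, 0.0323]
orientation: [0.408, 0.578, 0.408, -0.577]
wrist_force: [1.8, 1.4, 4.9]
gripper_width: -0.0002
```

fl gives: it sank about 3.8 mm under 3–5 N, so it is the rocking corner. I'll release it and go to tab_fl.

Emit:
{"op": "step_arm", "data": {"moves": [[[-0.5, 0, 0, 0, 0, 0], [-1, 0, 0, 0, 0, 0], [-2.5, 0, 0, 0, 0, 0], [0, 0, -2.5, 0, 0, 0], [0, 0, -2.5, 0, 0, 0], [0, 0, -2, 0, 0, 0], [0, 0, 0, 0, 0, 0], [0, 0, 0, 0, 0, 0]]]}}

```text
time: 7.85
eef_pos: [0.6511, 0.1185, 0.0716]
orientation: [-0.408, -0.577, -0.408, 0.578]
wrist_force: [-0.1, -0.1, 0.6]
gripper_width: 0.0003
```

```bash
python3 go.py 0.6521 0.1199 0.0255
python3 - <<'E'
from h import *
c=viewer.capture("scene"); cv2.imwrite("pics/s2.png",cv2.resize(c["frame"][170:290,250:410,::-1],None,fx=5,fy=5,interpolation=cv2.INTER_CUBIC))
c0=dict(c); 
t=viewer.capture("top"); cv2.imwrite("pics/t2.png",cv2.resize(t["frame"][130:250,240:380,::-1],None,fx=5,fy=5,interpolation=cv2.INTER_CUBIC))
E
```

```text
t 7.85 pos [0.6511 0.1185 0.0716] F [-0.09 -0.14  0.6 ] w 0.0003
shift cm [ 4.61  0.05 -0.18] rot [0.03 0.11 0.07]
```

View pics/s2.png

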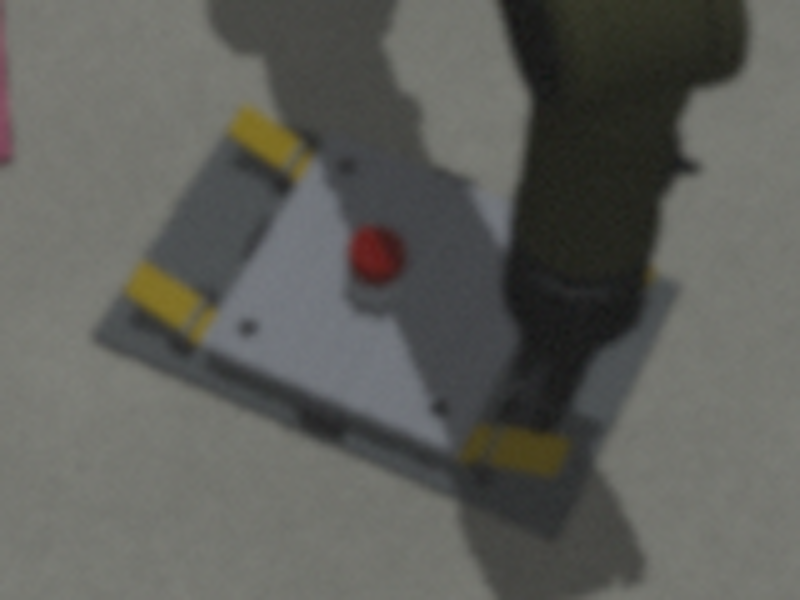

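View pics/t2.png

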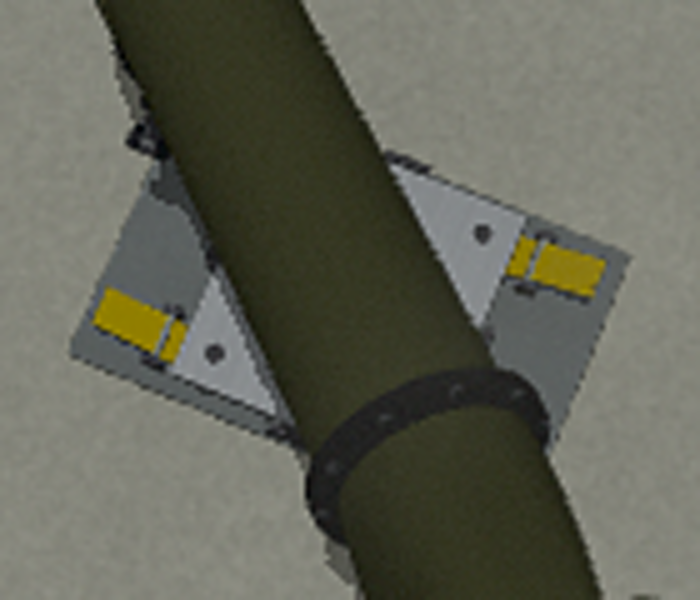

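Scene crop: the fingertips (545,425) hang over the fl tab (520,450). The other tabs stand and the jar is upright. I'll press tab_fl now.

Emit:
{"op": "step_arm", "data": {"moves": [[[1, 0.05, -0.18, 0, 0, 0], [1, 0, 0, 0, 0, 0], [0.4, 0, 0, 0, 0, 0], [0, 0, 0, 0, 0, 0], [0, 0, 0, 0, 0, 0]]]}}

```text
time: 8.45
eef_pos: [0.6529, 0.1206, 0.0477]
orientation: [-0.408, -0.578, -0.408, 0.578]
wrist_force: [-0.6, -0.1, 0.1]
gripper_width: 0.0002
```

Emit:
{"op": "step_arm", "data": {"moves": [[[0.3, 0, 0, 0, 0, 0], [0.2, 0, 0, 0, 0, 0], [0.2, 0, 0, 0, 0, 0], [0.2, 0, 0, 0, 0, 0], [0.2, 0, 0, 0, 0, 0], [0, 0, 0, 0, 0, 0]]]}}

```text
time: 9.05
eef_pos: [0.6535, 0.1214, 0.0374]
orientation: [0.408, 0.578, 0.408, -0.577]
wrist_force: [-0.1, 0.8, 2.8]
gripper_width: -0.0
```

Emit:
{"op": "step_arm", "data": {"moves": [[[0.2, 0, 0, 0, 0, 0], [0.2, 0, 0, 0, 0, 0], [0, 0, 0, 0, 0, 0]]]}}

```text
time: 9.35
eef_pos: [0.6532, 0.1208, 0.0328]
orientation: [0.408, 0.578, 0.408, -0.578]
wrist_force: [1.2, 1.8, 3.5]
gripper_width: -0.0002
```

Emit:
{"op": "step_arm", "data": {"moves": [[[0.2, 0, 0, 0, 0, 0], [0.2, 0, 0, 0, 0, 0], [0.2, 0, 0, 0, 0, 0], [0, 0, 0, 0, 0, 0]]]}}

```text
time: 9.75
eef_pos: [0.6529, 0.1206, 0.0266]
orientation: [-0.408, -0.577, -0.408, 0.578]
wrist_force: [1.0, 1.8, 3.3]
gripper_width: 0.0001
```

Emit:
{"op": "step_arm", "data": {"moves": [[[0.1, 0, 0, 0, 0, 0], [0.1, 0, 0, 0, 0, 0], [0, 0, 0, 0, 0, 0]]]}}

```text
time: 10.05
eef_pos: [0.653, 0.1207, 0.0255]
orientation: [-0.408, -0.578, -0.408, 0.578]
wrist_force: [0.1, 0.9, 6.5]
gripper_width: 0.0001
```

Emit:
{"op": "step_arm", "data": {"moves": [[[0.1, 0, 0, 0, 0, 0], [0, 0, 0, 0, 0, 0]]]}}

```text
time: 10.25
eef_pos: [0.6531, 0.1206, 0.0254]
orientation: [-0.408, -0.578, -0.408, 0.578]
wrist_force: [-1.5, 1.4, 12.4]
gripper_width: 0.0002
```

Emit:
{"op": "step_arm", "data": {"moves": [[[0.1, 0, 0, 0, 0, 0], [0, 0, 0, 0, 0, 0], [0, 0, 0, 0, 0, 0]]]}}

```text
time: 10.55
eef_pos: [0.6532, 0.1206, 0.0252]
orientation: [-0.408, -0.578, -0.407, 0.578]
wrist_force: [-4.7, 0.5, 16.6]
gripper_width: 0.0002
```

The tab is on its hard stop: z 25.3 mm with force rising to 16.6 N. I'll back off, then look.

Emit:
{"op": "step_arm", "data": {"moves": [[[-0.5, 0, 0, 0, 0, 0], [-1.5, 0, 0, 0, 0, 0], [-4, 0, 0, 0, 0, 0], [-4, 0, 0, 0, 0, 0], [-4, 0, 0, 0, 0, 0], [-4, 0, 0, 0, 0, 0], [0, 0, 0, 0, 0, 0]]]}}

```text
time: 11.25
eef_pos: [0.6557, 0.1211, 0.2099]
orientation: [0.409, 0.581, 0.406, -0.575]
wrist_force: [0.1, 0.8, 0.5]
gripper_width: -0.0001
```

Emit:
{"op": "step_arm", "data": {"moves": [[[0, 0, 4, 0, 0, 0], [0, 0, 4, 0, 0, 0], [0, 0, 4, 0, 0, 0], [0, 0, 4, 0, 0, 0], [0, 0, 4, 0, 0, 0], [0, 0, 4, 0, 0, 0], [0, 0, 4, 0, 0, 0], [0, 0, 4, 0, 0, 0]]]}}

```text
time: 12.05
eef_pos: [0.5439, -0.1829, 0.2023]
orientation: [-0.407, -0.577, -0.408, 0.579]
wrist_force: [-0.2, 0.1, -0.7]
gripper_width: -0.0001
```

Emit:
{"op": "step_arm", "data": {"moves": [[[0, -1, 4, 0, 0, 0], [0, -1, 4, 0, 0, 0], [0, -1, 4, 0, 0, 0], [0, -1, 4, 0, 0, 0], [0, -1, 4, 0, 0, 0], [0, 0, 0, 0, 0, 0]]]}}

```text
time: 12.65
eef_pos: [0.4255, -0.3593, 0.2019]
orientation: [-0.404, -0.578, -0.405, 0.582]
wrist_force: [-0.8, 0.2, -0.1]
gripper_width: -0.0002
```

Run:
```python
from h import *
o,p,r=st(); print(o["time"],p,np.round(o["wrist_force"],1))
c=viewer.capture("scene"); cv2.imwrite("pics/s3.png",cv2.resize(c["frame"][185:280,262:392,::-1],None,fx=6,fy=6,interpolation=cv2.INTER_CUBIC))
t=viewer.capture("top"); cv2.imwrite("pics/t3.png",t["frame"][:,:,::-1])
```

```text
12.65 [ 0.42547359 -0.35930827  0.20186912] [-0.8  0.2 -0.1]
```

View pics/s3.png

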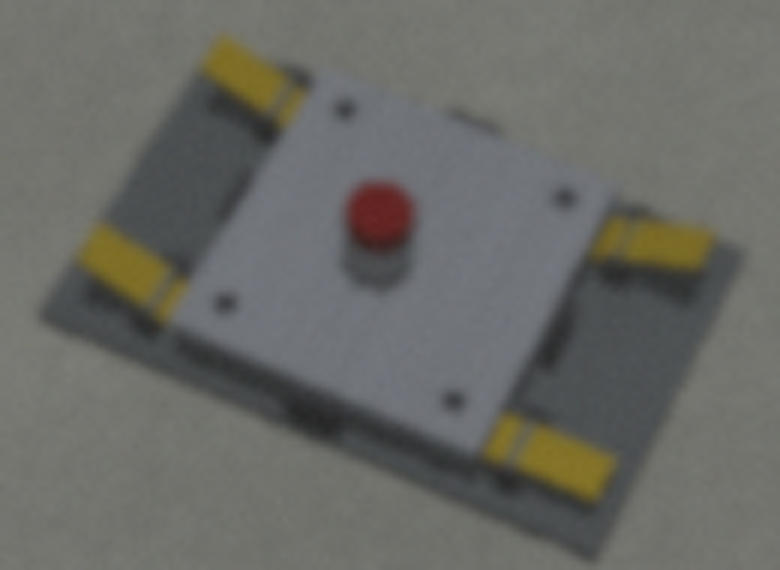

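View pics/t3.png

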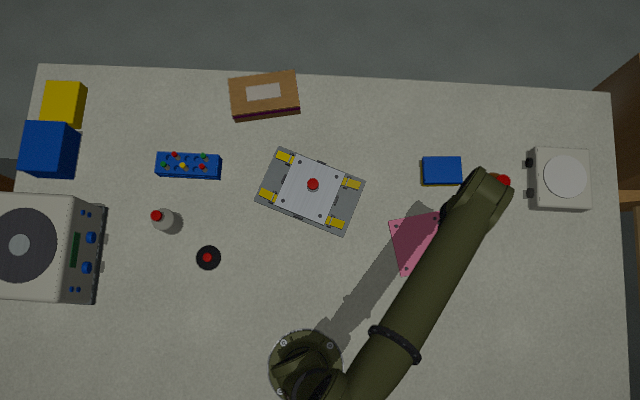

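Scene crop: the fl tab (outer end at 605,480) now lies flat, and the other three are as they were. The dots and jar are at the same pixels as before. In the top view everything around is in place, and the amber bottle's cap is still at (503,181).

```bash
python3 -c "
from station import ticket; print(ticket.hand_in())"
```

```text
the job is handed in; nothing more can be done
None
```

The rocking corner was the far left one. I pressed its shim tab down flat and handed the job in at about 12.8 s.

- **Corners:** The far right corner was firm, with no travel at 14.6 N. The far left corner sank about 3.8 mm under 3–5 N, so I stopped there and left the two near corners untested.
- **Tab:** I pressed the far left tab until it stopped at z 25.3 mm, where the force rose to 16.6 N. The stated flat height is about 25.5 mm.
- **Final pictures:** The far left tab is flat and the other three still stand. The plate dots, the jar and everything around them look unmoved. The arm is clear and touching nothing.
- **Not checked:** I did not press the far left corner again to feel that it is now firm.

No checks failed or disagreed.

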